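# Load a sample jar through the dry box's pass lock

## Robot

A 6-joint arm with a two-finger parallel gripper is mounted at the origin on the work surface. World frame = base frame: x ahead of the robot, y to its left, z up, the work surface at z = 0. Lengths are in m, angles in rad, forces in N, time in s.
With the tool pointing down it reaches from about 0.3 to 0.875 m from the base axis. Payload 6.4 kg.
Tool frame: the origin (TCP) lies at the very end of the fingers, on their centre line; the grasp point (between the pads) lies 19 mm behind it; z points along the fingers, y is the line along which they close (so a half turn about z gives the same grasp; the last joint's range is limited). The gripper opens to 85 mm and grips with 20 to 120 N. Pads are 22 mm wide; open, the fingers measure 114 mm over their backs; the gripper's body (76 mm by 85 mm) begins 54 mm behind the grasp point. The pads swing forward as they close: fully open they stand 13 mm farther back than shut.
Start: joints at [-0.206, 0.181, 1.607, -0, 1.354, -0.206], TCP at [0.575, 0, 0.231] pointing down, gripper open.
Joint ranges: [-2.99, 2.99], [-0.89, 2.07], [0.3, 2.58], [-1.14, 4.28], [0, 2.63], [-3.12, 3.12]. Speed limits (rad/s): [2.57, 2.57, 3.01, 3.14, 3.14, 3.14].

## Interface

Orientations are given as a unit quaternion [w, x, y, z].
In Python, from bench import ctrl, optics, job gives the robot as it stands (ctrl), with the cameras (optics) and the job (job).
- The arm moves only by the tool creep_tool, called as name(argument=value, ...), one argument or row to a line, values as JSON. Schema: {"type":"object","properties":{"steps":{"type":"array","items":{"type":"array","items":{"type":"array","items":{"type":"number"},"minItems":7,"maxItems":7},"minItems":1,"maxItems":10},"minItems":1,"maxItems":1},"only":{"type":"string"},"quiet":{"type":"boolean"},"lines":{"type":"string"}},"required":["steps"],"additionalProperties":false}. steps is a list that holds a single list of rows (three levels of brackets), with 1 to 10 rows, each of 7 numbers: dx, dy, dz in parts of the range, where 1.0 means 0.8 m, then a rotation vector rx, ry, rz in parts of the range, where 1.0 means pi rad, then the opening from 0.0 (shut) to 1.0 (fully open); each row is the pose to reach, as a shift and turn from the pose commanded when the call began, along the tool's axes at that moment; what a row does not reach only later rows make up. A row lasts 1/8 s, in which the tool goes at most 0.0625 m and 0.188 rad, less where a joint would pass 70% of its speed; a pose out of reach is approached as far as the arm can. The fingers move at their own pace and stop on an object; the grip force is fixed at half the most. Time passes only in rows, so rows that do not move let the fingers close. The tool returns the time, the measured TCP pose, the force, the opening and the grip force at its end. only (a regular expression) keeps the lines of the reply that match it, lines (a string "A,B") keeps lines A to B, and quiet returns only ok. Shift and turn numbers lie between -1 and 1, and a call with a number outside is refused. Input that does not fit is refused with a message, and nothing moves.
- ctrl.get_obs(): the state, without advancing time (a new reading comes with each control period).
- optics.camera(name): name is "scene" or "side" or "wrist"; returns the picture (384x512x3 uint8, blue, green, red); there is no depth.
- optics.camera_params(name): a dict with "fovy" (degrees; the focal length in pixels is half the picture's height over the tangent of half this angle, whatever the lens; pixels are square), "cx", "cy" (the principal point, pixels), "dist" ([k1, k2, p1, p2, k3] as OpenCV has them; the pictures are not rectified), "view" (4x4, takes a point from world to camera coordinates). Camera axes: x right, y up, looking along -z (the intrinsics and any distortion apply to the point x, -y, -z); pixel columns grow to the right and rows downward; lengths in m; the calibration is good to about 2 mm. A picture is of the moment at which its call begins: read the wrist's pose just before it. camera_params takes no time and is no camera call; for the wrist camera it gives the pose at the moment of the call.
- job.hand_in(): hands the job in; it is judged then, once.
The state is a dict: "time_s": time; "q": joint angles; "dq": joint speeds; "joint_efforts": joint torques, N m; "eef_pos": TCP position; "eef_rot": TCP orientation; "wrist_force": force on the tool from outside, world axes, zero at the start; "torque": the same for the moment, N m; "opening": opening from 0.0 (shut) to 1.0 (fully open); "grasp_force": force on a finger pad.
Only numpy, scipy, OpenCV 4.12 (cv2) and the standard library are available. Lean on these libraries where they do the work, as an engineer would, in place of code of your own. Each camera call takes 0.05 s, during which the arm holds its last target. There are 200 camera calls.

## Task

Put the small white sample jar into the dry box's pass lock. First check by touch that the inner door is shut: push its post towards shut until it stands firm against its stop, and keep pressing there for about half a second; only then push the clear outer hatch fully open. Stand the jar in the middle of the sprung platform inside, press it down until the latch catches and holds the platform down, let go, and leave the hatch open, the inner door shut and the other glassware where it stands.

Things in the scene. Friction and masses are not known exactly. Their poses are not given: they have to be found in the camera images.
- pass_lock: white pass lock, fixed, low dry box behind it. Origin: on the bench under the chamber's centre; z up, x from front wall to dry box, y the way both doors slide. Chamber open on top under the hatch: inside x -70 to 70, y -65 to 65 mm, walls up to z = 130; housing on its +y side (y 65 to 225, top z = 130) over which the open hatch lies. Dry box: x 105 to 315, y -80 to 225, top z = 148 mm
- inner_door (a joint): inner door (gate between chamber and dry box): 0 = shut against its stop, grows to 0.055 m as it slides open along the lock's +y. It may start anywhere from shut to 45 mm ajar. It slides with about 2 N of friction and stays where it is left
- inner_post (a point): on the axis of the upright round steel post (16 mm thick, ball end 19 mm) that stands on the inner door behind the hatch and moves with it; the point is 25 mm above the lock's top (z = 155 mm), the post reaches from z = 130 to 182 mm. With the door shut it lies at x = 88, y = -30 mm in the lock's frame. Push it along the lock's -y to shut the door
- outer_hatch (a joint): outer door: clear flat hatch, 160 by 158 mm, 6 mm thick, top at z = 136 mm, over the chamber: 0 = closed, grows to 0.142 m (stop) as it slides along the lock's +y. About 2 N of friction; it stays where it is left
- hatch_handle (a point): middle of the top bar of the hatch's bow handle: a round steel bar 10 mm thick and 90 mm long, running along the lock's x, its axis 34 mm above the lock's top (z = 164 mm), on two legs at its ends, open below. With the hatch closed it lies at x = -10, y = 30 mm in the lock's frame
- platform (a joint): sprung platform's depth: 0 = up, pressed down grows to 0.021 m (bottom stop). The spring pushes up with about 5 N at the top and 11 N at the bottom; the latch pawl adds up to about 5 N on the way. Pressed past about 0.015 to 0.016 m (pressing to the bottom is safe) the pawl snaps over its edge pin; on release it stays latched at about 0.015 m; otherwise it rises again
- platform_top (a point): centre of the square platform's flat top, 86 by 86 mm, in the middle of the chamber, moving straight down with it; 50 mm above the bench when up
- jar: the sample jar: small upright white cylinder with a flat screw cap, rigid and closed, 92 mm high in all, cap 40 mm across from z = 68 to 92 mm, body 37 mm across below; about 0.12 kg. Origin: centre of its underside, z up
- beaker: bystander: empty open glass beaker, 68 mm across, 85 mm high; origin at the centre of its underside
- wash_bottle: bystander: white wash bottle, 56 mm across, with a thin bent spout on top, 165 mm high, the spout reaches 37 mm from the axis; origin at the centre of its underside

How it is judged:
By the outcome, as a careful person would: the job done as asked, in the order asked, and still so for the second after the job is handed in, with the robot touching nothing.
It also fails if it takes over 58 s, if anything falls off the work surface, if the arm or the gripper's body presses on something with over 40 N, if the wrist force passes 120 N, or if a joint passes its speed limit or range.

## Working session

There is one attempt and no reset: what is moved stays moved. The work goes in short steps, Python scripts to look and compute and a tool call to move; the robot and the scene stay as the last step left them, time stands still between calls to the robot, and variables do not carry over. Pictures are saved under pics/ and viewed, at most 10 in all, crops included, and the job is handed in when it is done.

```bash
ls; mkdir -p pics
```

Run:
```python
from bench import ctrl, optics, job
import cv2,numpy as np
for n in("scene","side"):
    cv2.imwrite(f"pics/{n}0.png",cv2.resize(optics.camera(n),(800,600),interpolation=cv2.INTER_CUBIC))
    p=optics.camera_params(n);print(n,p)
print(ctrl.get_obs())
```

```text
bench.py
pics
scene {'fovy': 55.138384603838496, 'cx': 257.8455322203488, 'cy': 192.13760451998164, 'dist': array([-0.1001587,  0.       ,  0.       ,  0.       ,  0.       ]), 'view': array([[-0.06560079,  0.99768625,  0.01785195,  0.10580346],
       [-0.74380342, -0.06081753,  0.66562579,  0.336005  ],
       [ 0.66517141,  0.03038724,  0.74607212, -1.30321809],
       [ 0.        ,  0.        ,  0.        ,  1.        ]])}
side {'fovy': 47.55459817512284, 'cx': 256.83515683683834, 'cy': 193.62190686499736, 'dist': array([-0.02415645,  0.        ,  0.        ,  0.        ,  0.        ]), 'view': array([[-0.88116226, -0.47281192,  0.00139714,  0.44300676],
       [ 0.26213467, -0.4860673 ,  0.83368099, -0.28724529],
       [-0.39349521,  0.73497447,  0.55224456, -0.69979195],
       [ 0.        ,  0.        ,  0.        ,  1.        ]])}
{'time_s': 0.1, 'q': array([-2.06341270e-01,  1.81452964e-01,  1.60790050e+00, -1.73927862e-05,
        1.35381784e+00, -2.06290377e-01]), 'dq': array([ 1.72453889e-03, -1.08188650e-03, -1.76949276e-03,  6.35354114e-04,
        5.36649142e-05,  2.28945061e-03]), 'joint_efforts': array([-2.02498759e-04, -4.45872438e+01, -3.52238703e+01, -4.27332343e-04,
        4.16999465e-03,  3.20961749e-05]), 'eef_pos': array([5.74501967e-01, 9.24895374e-05, 2.30485633e-01]), 'eef_rot': array([-6.55989120e-04,  7.07123225e-01,  7.07089896e-01, -4.39068510e-04]), 'wrist_force': array([ 0.45512819,  0.09304486, -0.16415859]), 'torque': array([-0.02782121, -0.05911864, -0.01001832]), 'grasp_force': 0.0, 'opening': 1.002169608535347}
```

View pics/scene0.png

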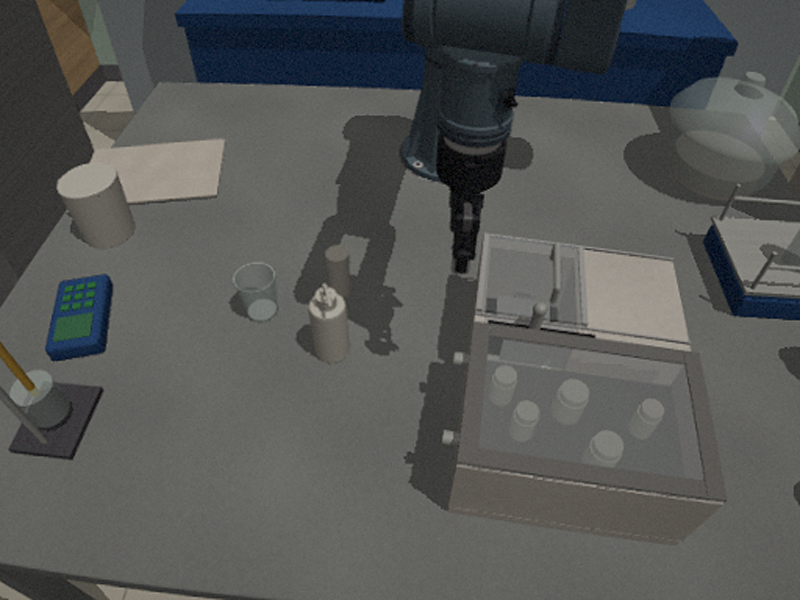

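View pics/side0.png

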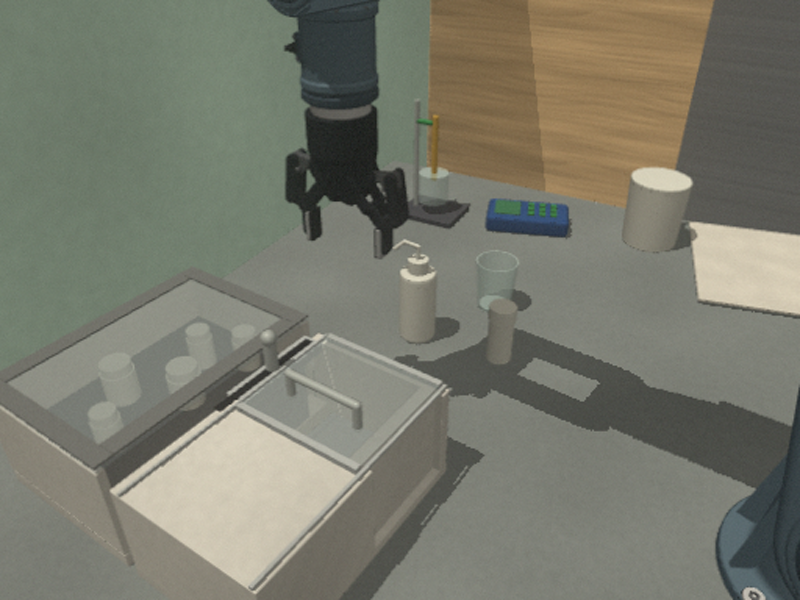

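Scene view: jar about (338,270), wash bottle (328,325), beaker (257,290), lock corners (485,235)–(690,345), and post about (540,310). Side view: jar (502,330), post (268,345), handle (325,390). Next I'll enlarge both.

Create h.py:
```python
from bench import ctrl, optics, job
import cv2,numpy as np
from scipy.optimize import least_squares
from scipy.spatial.transform import Rotation as R
def cam(n):
    p=optics.camera_params(n);f=192/np.tan(np.radians(p["fovy"]/2))
    return dict(K=np.array([[f,0,p["cx"]],[0,f,p["cy"]],[0,0,1]]),d=np.array(p["dist"]),V=np.array(p["view"]))
def proj(c,P):
    P=np.atleast_2d(P);X=(c["V"][:3,:3]@P.T).T+c["V"][:3,3];X=X*[1,-1,-1]
    return cv2.projectPoints(X,np.zeros(3),np.zeros(3),c["K"],c["d"])[0][:,0]
def crop(img,x,y,w,h,s,name):
    cv2.imwrite(name,cv2.resize(img[y:y+h,x:x+w],None,fx=s,fy=s,interpolation=cv2.INTER_CUBIC))
def frame(x,y,th): 
    return lambda P:(R.from_euler('z',th).as_matrix()@np.atleast_2d(P).T).T+[x,y,0]
```

Run:
```python
from h import *
a=optics.camera("scene");b=optics.camera("side")
g=lambda i:cv2.LUT(i,(255*(np.arange(256)/255)**.6).astype('uint8'))
cv2.imwrite("pics/a.png",a);cv2.imwrite("pics/b.png",b)
crop(g(a),190,140,260,195,3,"pics/a1.png");crop(g(b),60,150,280,210,2.85,"pics/b1.png")
```

```text
(no output)
```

View pics/a1.png

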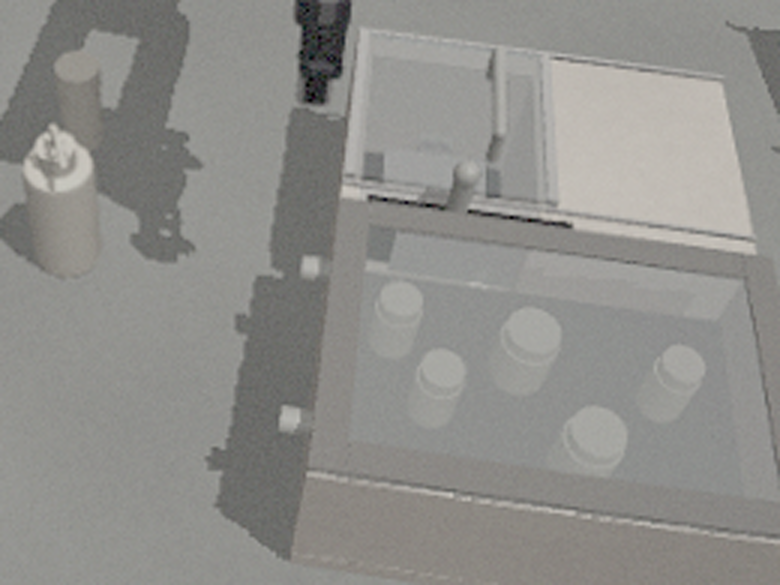

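View pics/b1.png

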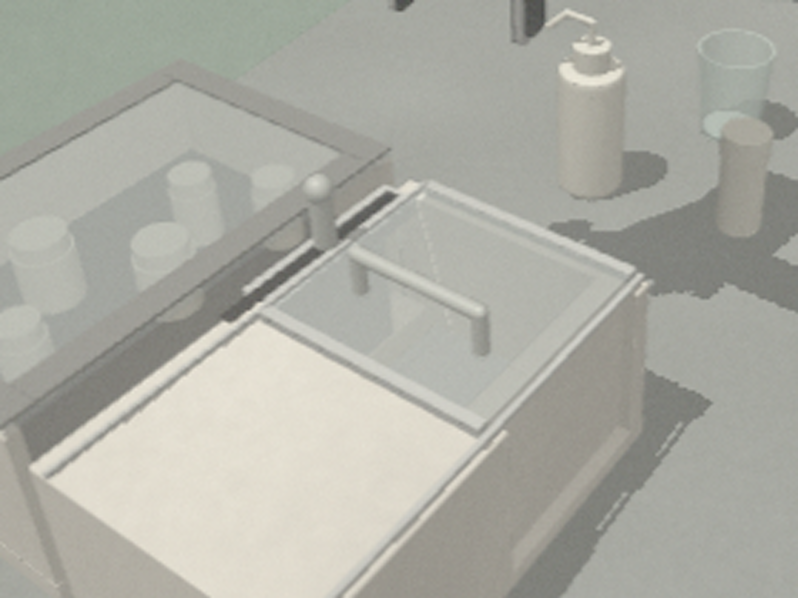

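Scene crop: handle bar (498,52)–(499,135), post ball (467,172), dry box corners (338,200) and (308,473), jar cap centre (78,67). Side crop: bar (357,252)–(482,312), ball (318,187), corners (390,150) and (180,62), cap centre (747,131). These are enough to fit the poses.

Run:
```python
from h import *
S,D=cam("scene"),cam("side")
A=lambda p:np.array(p)/3+[190,140]
B=lambda p:np.array(p)/2.85+[60,150]
obs=[("h",[-55,30,164],(498,52),(482,312)),("h",[35,30,164],(499,135),(357,252)),
("b",[105,-80,148],(338,200),(390,150)),("b",[315,-80,148],(308,473),(180,62)),("p",[88,-30,172.5],(467,172),(318,187))]
def res(v,full=False):
    r=[]
    for k,P,a,b in obs:
        P=np.array(P)/1000.
        if k=="p":P[1]+=v[3]
        if k=="h":P[1]+=v[4]
        W=frame(*v[:3])(P)
        r+=[proj(S,W)[0]-A(a),proj(D,W)[0]-B(b)]
    r=np.array(r);return r if full else r.ravel()
s=least_squares(res,[.6,.2,0,.01,0],x_scale=[.01]*5,loss="soft_l1")
print(s.x.round(4));print(res(s.x,True).round(1))
f=frame(*s.x[:3])
for P in([-80,-79,136],[80,-79,136],[-80,79,136],[80,79,136]):
    W=f(np.array(P)/1000.);print("hatch",P,(3*(proj(S,W)[0]-[190,140])).round(),(2.85*(proj(D,W)[0]-[60,150])).round())
def pt(z,a,b):
    return least_squares(lambda v:np.r_[proj(S,[v[0],v[1],z])[0]-a,proj(D,[v[0],v[1],z])[0]-b],[.6,-.1])
for n,z,a,b in(("jar",.092,A((78,67)),B((747,131))),("jarbot",0,A((82,138)),B((740,228))),("wash",0,A((66,263)),B((592,185))),("beak",.085,np.array([255,273])*.64,B((736,52)))):
    q=pt(z,a,b);print(n,q.x.round(4),q.fun.round(1))
```

```text
[ 0.523   0.1178 -0.0976  0.0352  0.001 ]
[[-0.3 -1.2]
 [-1.  -0.8]
 [ 0.1 -1.6]
 [-0.5 -0.2]
 [ 0.2 -1.3]
 [-0.1 -1.2]
 [ 0.2 -1.9]
 [-0.9 -1.2]
 [-0.3 -0.1]
 [-0.2  0.2]]
hatch [-80, -79, 136] [356.  36.] [621. 259.]
hatch [80, -79, 136] [341. 181.] [419. 174.]
hatch [-80, 79, 136] [548.  61.] [464. 419.]
hatch [80, 79, 136] [558. 210.] [247. 304.]
jar [ 0.4415 -0.1867] [ 0.1 -1.3 -0.7 -0.5]
jarbot [ 0.4393 -0.1873] [ 0.8 -1.3 -0.5 -1.4]
wash [ 0.5768 -0.1833] [ 0.3 -3.1 -2.1 -2. ]
beak [ 0.4964 -0.312 ] [ 0.7  0.6  0.5 -1.1]
```

Fit: lock at (0.523, 0.118), yaw −0.098 rad, inner door about 35 mm ajar, hatch closed, jar at (0.441, −0.187). Next I'll work out the tool shifts for pushing the post.

Add to h.py:
```python
L=[.523,.1178,-.0976]
def to(*pts,yaw=L[2],lock=True):
    "shifts in current tool axes to lock-frame points (m); tool y along x of frame with given yaw"
    o=ctrl.get_obs();w,x,y,z=o["eef_rot"];M=R.from_quat([x,y,z,w]);G=R.from_euler('z',yaw)*R.from_matrix([[0,1,0],[1,0,0],[0,0,-1]])
    print("rotvec",(M.inv()*G).as_rotvec().round(4))
    for p in pts:
        W=frame(*L)(p)[0] if lock else np.array(p)
        print(p,"world",W.round(4),"shift",M.inv().apply(W-o["eef_pos"]).round(4))
def where():
    o=ctrl.get_obs();d=o["eef_pos"]-[L[0],L[1],0];print("lock-frame tcp",R.from_euler('z',-L[2]).apply(d).round(4),"F",o["wrist_force"].round(1),o["time_s"])
```

```bash
python3 -c "
from h import *
to([.088,.037,.2],[.088,.037,.152])"
```

```text
rotvec [-0.0011 -0.0002  0.0976]
[0.088, 0.037, 0.2] world [0.6142 0.146  0.2   ] shift [0.146  0.0395 0.0307]
[0.088, 0.037, 0.152] world [0.6142 0.146  0.152 ] shift [0.146  0.0396 0.0787]
```

Careful with the scale: shifts go in shares of 0.8 m and turns go in shares of pi rad. That gives: 0.146 m / 0.8 = 0.1825, 0.1 m / 0.8 = 0.125, 0.0976 rad / 3.1416 = 0.0311.

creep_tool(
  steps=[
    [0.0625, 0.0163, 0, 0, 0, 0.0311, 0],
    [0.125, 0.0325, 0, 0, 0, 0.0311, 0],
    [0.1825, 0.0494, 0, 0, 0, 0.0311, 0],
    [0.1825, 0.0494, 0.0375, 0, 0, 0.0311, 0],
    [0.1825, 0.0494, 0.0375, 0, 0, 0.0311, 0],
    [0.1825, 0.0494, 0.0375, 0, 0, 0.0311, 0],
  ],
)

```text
refused: steps: the value is too long (schema: maxItems 1). Nothing was moved.
```

The call was refused and nothing moved: it wants a list holding one list of rows, three levels of brackets. Same move again in that form.

creep_tool(
  steps=[
    [[0.0625, 0.0163, 0, 0, 0, 0.0311, 0], [0.125, 0.0325, 0, 0, 0, 0.0311, 0], [0.1825, 0.0494, 0, 0, 0, 0.0311, 0], [0.1825, 0.0494, 0.0375, 0, 0, 0.0311, 0], [0.1825, 0.0494, 0.0375, 0, 0, 0.0311, 0], [0.1825, 0.0494, 0.0375, 0, 0, 0.0311, 0]],
  ],
)

```text
time_s: 0.95
eef_pos: [0.6147, 0.1456, 0.2018]
eef_rot: [0.0, 0.741, 0.672, -0.0]
wrist_force: [-0.1, -0.8, 0.1]
opening: 0.001
grasp_force: 0.0
```

Run:
```python
from h import *
where()
g=lambda i:cv2.LUT(i,(255*(np.arange(256)/255)**.6).astype('uint8'))
c=cam("wrist");i=optics.camera("wrist");cv2.imwrite("pics/w1.png",cv2.resize(g(i),(800,600)))
s=optics.camera("side");cv2.imwrite("pics/s1.png",s)
f=frame(*L)
for n,P in(("ball",[88,5,172.5]),("hA",[-55,30,164]),("hB",[35,30,164]),("hatch",[80,79,136]),("box",[105,-80,148])):print(n,(proj(c,f(np.array(P)/1000.))[0]/.64).round())
```

```text
lock-frame tcp [0.0885 0.0366 0.2018] F [-0.1 -0.8  0.1] 0.95
ball [391. 423.]
hA [ 53. 358.]
hB [264. 359.]
hatch [373. 231.]
box [425. 544.]
```

View pics/w1.png

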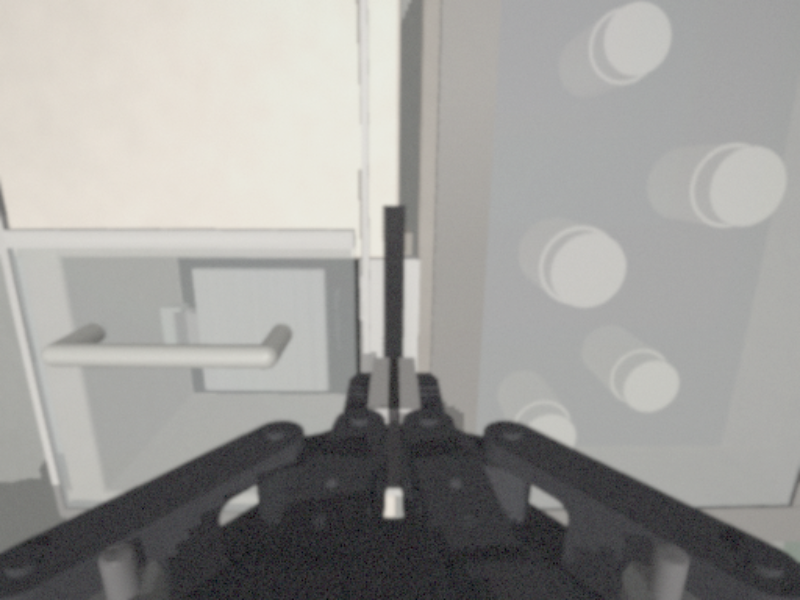

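Wrist view: the handle bar runs (48,354)–(270,354), within about 1 mm of the prediction, and the post is hidden under the fingers. The lock pose holds. I'll descend and push the post.

In the tool's units: 0.05 m / 0.8 = 0.0625, -0.03 m / 0.8 = -0.0375.

creep_tool(
  steps=[
    [[0, 0, 0.0313, 0, 0, 0, 0], [0, 0, 0.0625, 0, 0, 0, 0], [-0.0075, 0, 0.0625, 0, 0, 0, 0], [-0.015, 0, 0.0625, 0, 0, 0, 0], [-0.0225, 0, 0.0625, 0, 0, 0, 0], [-0.03, 0, 0.0625, 0, 0, 0, 0], [-0.0375, 0, 0.0625, 0, 0, 0, 0], [-0.0438, 0, 0.0625, 0, 0, 0, 0], [-0.05, 0, 0.0625, 0, 0, 0, 0], [-0.05, 0, 0.0625, 0, 0, 0, 0]],
  ],
)

```text
time_s: 2.3
eef_pos: [0.6104, 0.1055, 0.1511]
eef_rot: [0.0, 0.741, 0.672, -0.0]
wrist_force: [-0.8, 0.2, -0.7]
opening: -0.003
grasp_force: 0.0
```

```bash
python3 -c "
from h import *
where()"
```

```text
lock-frame tcp [ 0.0882 -0.0037  0.1511] F [-0.8  0.2 -0.7] 2.3
```

creep_tool(
  steps=[
    [[-0.0038, 0, 0, 0, 0, 0, 0], [-0.0075, 0, 0, 0, 0, 0, 0], [-0.01, 0, 0, 0, 0, 0, 0], [-0.01, 0, 0, 0, 0, 0, 0]],
  ],
)

```text
time_s: 2.8
eef_pos: [0.6097, 0.0995, 0.1511]
eef_rot: [-0.001, 0.741, 0.672, 0.001]
wrist_force: [0.4, 5.6, -0.7]
opening: -0.004
grasp_force: 3.4
```

```bash
python3 -c "
from h import *
where()"
```

```text
lock-frame tcp [ 0.0881 -0.0097  0.1511] F [ 0.4  5.6 -0.7] 2.8
```

In the tool's units: -0.003 m / 0.8 = -0.0038, -0.002 m / 0.8 = -0.0025.

creep_tool(
  steps=[
    [[-0.0025, 0, 0, 0, 0, 0, 0], [-0.0038, 0, 0, 0, 0, 0, 0], [-0.0038, 0, 0, 0, 0, 0, 0]],
  ],
)

```text
time_s: 3.18
eef_pos: [0.6096, 0.0993, 0.1511]
eef_rot: [-0.002, 0.74, 0.672, 0.003]
wrist_force: [2.3, 16.4, -2.1]
opening: -0.002
grasp_force: 8.3
```

```bash
python3 -c "
from h import *
where()"
```

```text
lock-frame tcp [ 0.088  -0.01    0.1511] F [ 2.3 16.4 -2.1] 3.175
```

creep_tool(
  steps=[
    [[0, 0, 0, 0, 0, 0, 0], [0, 0, 0, 0, 0, 0, 0], [0, 0, 0, 0, 0, 0, 0], [0, 0, 0, 0, 0, 0, 0], [0, 0, 0, 0, 0, 0, 0], [0, 0, 0, 0, 0, 0, 0]],
  ],
)

```text
time_s: 3.92
eef_pos: [0.6097, 0.0993, 0.1512]
eef_rot: [-0.002, 0.74, 0.672, 0.003]
wrist_force: [2.4, 16.4, -2.8]
opening: 0.0
grasp_force: 8.2
```

```bash
python3 -c "
from h import *
where()"
```

```text
lock-frame tcp [ 0.088  -0.01    0.1512] F [ 2.4 16.4 -2.8] 3.925
```

The post stood firm: 16 N for more than 0.75 s, with no movement despite the extra command. Now the hatch.

creep_tool(
  steps=[
    [[0.0088, 0, 0, 0, 0, 0, 0], [0.0125, -0.0625, 0, 0, 0, 0, 0], [0.015, -0.1225, 0.005, 0, 0, 0, 0], [0.0275, -0.1225, 0.005, 0, 0, 0, 0], [0.04, -0.1225, 0.005, 0, 0, 0, 0], [0.0563, -0.1225, 0.005, 0, 0, 0, 0], [0.075, -0.1225, 0.005, 0, 0, 0, 0], [0.1, -0.1225, 0.005, 0, 0, 0, 0], [0.125, -0.1225, 0.005, 0, 0, 0, 0], [0.15, -0.1225, 0.005, 0, 0, 0, 0]],
  ],
)

```text
time_s: 5.18
eef_pos: [0.5241, 0.2258, 0.1473]
eef_rot: [0.0, 0.741, 0.672, 0.0]
wrist_force: [1.2, -3.2, 1.2]
opening: -0.0
grasp_force: 1.3
```

```bash
python3 -c "
from h import *
where()"
```

```text
lock-frame tcp [-0.0095  0.1076  0.1473] F [ 1.2 -3.2  1.2] 5.175
```

creep_tool(
  steps=[
    [[0.015, 0, 0, 0, 0, 0, 0], [0.03, 0, 0, 0, 0, 0, 0], [0.0425, 0, 0, 0, 0, 0, 0], [0.0525, 0, 0, 0, 0, 0, 0], [0.06, 0, 0, 0, 0, 0, 0], [0.0638, 0, 0, 0, 0, 0, 0], [0.0663, 0, 0, 0, 0, 0, 0], [0.0663, 0, 0, 0, 0, 0, 0]],
  ],
)

```text
time_s: 6.18
eef_pos: [0.5286, 0.2752, 0.1472]
eef_rot: [0.001, 0.741, 0.672, -0.002]
wrist_force: [-0.4, -8.9, 2.7]
opening: -0.0
grasp_force: 4.4
```

```bash
python3 -c "
from h import *
where()"
```

```text
lock-frame tcp [-0.0097  0.1572  0.1472] F [-0.4 -8.9  2.7] 6.175
```

In the tool's units: 0.003 m / 0.8 = 0.0038, 0.002 m / 0.8 = 0.0025.

creep_tool(
  steps=[
    [[0.0025, 0, 0, 0, 0, 0, 0], [0.0038, 0, 0, 0, 0, 0, 0], [0.0038, 0, 0, 0, 0, 0, 0]],
  ],
)

```text
time_s: 6.55
eef_pos: [0.5287, 0.2754, 0.1471]
eef_rot: [0.002, 0.741, 0.671, -0.004]
wrist_force: [-3.5, -20.1, 5.6]
opening: 0.0
grasp_force: 10.0
```

```bash
python3 -c "
from h import *
where()"
```

```text
lock-frame tcp [-0.0097  0.1574  0.1471] F [ -3.5 -20.1   5.6] 6.55
```

creep_tool(
  steps=[
    [[-0.0125, 0, 0, 0, 0, 0, 0], [-0.0188, 0, -0.0625, 0, 0, 0, 0], [-0.0375, 0, -0.1375, 0, 0, 0, 0], [-0.0375, 0, -0.1375, 0, 0, 0, 0]],
  ],
)

```text
time_s: 7.05
eef_pos: [0.5291, 0.2506, 0.2636]
eef_rot: [0.002, 0.741, 0.672, 0.005]
wrist_force: [0.9, 0.3, 0.6]
opening: -0.0
grasp_force: 0.0
```

Run:
```python
from h import *
where()
to([0,0,.3]); to([.4405,-.187,.2],[.4405,-.187,.061],lock=False)
```

```text
lock-frame tcp [-0.0069  0.1328  0.2636] F [0.9 0.3 0.6] 7.05
rotvec [ 0.0101 -0.0045 -0.0006]
[0, 0, 0.3] world [0.523  0.1178 0.3   ] shift [-0.1326  0.0073 -0.037 ]
rotvec [ 0.0101 -0.0045 -0.0006]
[0.4405, -0.187, 0.2] world [ 0.4405 -0.187   0.2   ] shift [-0.4445 -0.0459  0.0611]
[0.4405, -0.187, 0.061] world [ 0.4405 -0.187   0.061 ] shift [-0.4451 -0.0473  0.2001]
```

The hatch is against its stop: 20 N with no movement. On the way to the jar I'll look into the chamber.

In the tool's units: -0.183 m / 0.8 = -0.2288, -0.06 m / 0.8 = -0.075.

creep_tool(
  steps=[
    [[-0.075, 0.0025, -0.0125, 0, 0, 0, 0], [-0.15, 0.005, -0.0125, 0, 0, 0, 0], [-0.2288, 0.0088, -0.0125, 0, 0, 0, 0], [-0.2288, 0.0088, -0.0125, 0, 0, 0, 0], [-0.2288, 0.0088, -0.0125, 0, 0, 0, 0]],
  ],
)

```text
time_s: 7.68
eef_pos: [0.5151, 0.0678, 0.2666]
eef_rot: [-0.001, 0.741, 0.671, 0.0]
wrist_force: [0.4, -1.0, -0.2]
opening: 0.003
grasp_force: 0.0
```

Run:
```python
from h import *
where()
g=lambda i:cv2.LUT(i,(255*(np.arange(256)/255)**.6).astype('uint8'))
c=cam("wrist");i=optics.camera("wrist");cv2.imwrite("pics/w2.png",cv2.resize(g(i),(800,600)))
f=frame(*L)
for P in([-43,-43,50],[43,-43,50],[43,43,50],[-43,43,50],[-70,65,130],[70,65,130],[88,-30,172.5],[-10,172,164]):print(P,(proj(c,f(np.array(P)/1000.))[0]/.64).round())
to([.4405,-.187,.2],[.4405,-.187,.061],lock=False)
```

```text
lock-frame tcp [-0.003  -0.0505  0.2666] F [ 0.4 -1.  -0.2] 7.675
[-43, -43, 50] [341. 252.]
[43, -43, 50] [452. 252.]
[43, 43, 50] [456. 135.]
[-43, 43, 50] [338. 136.]
[-70, 65, 130] [271.  84.]
[70, 65, 130] [524.  83.]
[88, -30, 172.5] [569. 267.]
[-10, 172, 164] [ 375. -192.]
rotvec [-0.0009 -0.001   0.0006]
[0.4405, -0.187, 0.2] world [ 0.4405 -0.187   0.2   ] shift [-0.2615 -0.0495  0.0665]
[0.4405, -0.187, 0.061] world [ 0.4405 -0.187   0.061 ] shift [-0.2616 -0.0494  0.2055]
```

View pics/w2.png

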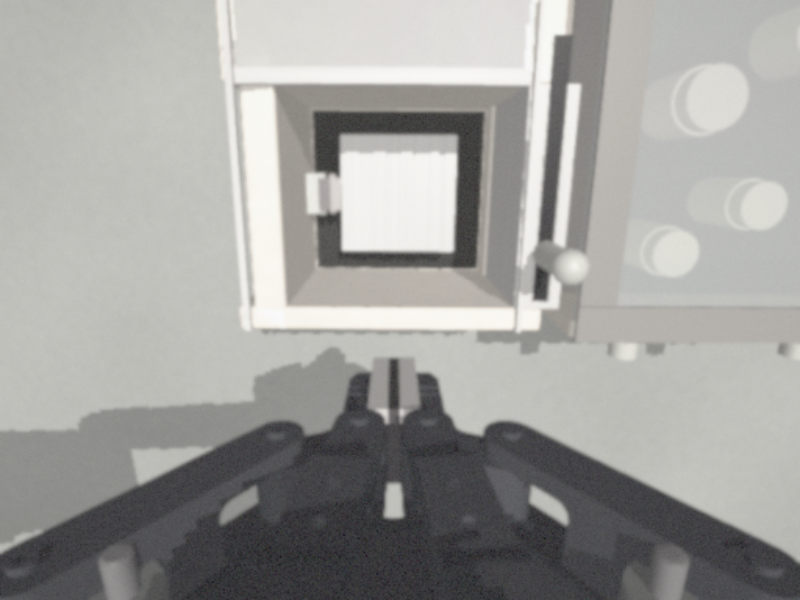

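Wrist view: platform corners (340,135), (457,135), (455,251) and (341,251), all within 3 px of the prediction. The post ball is at (570,267), so the door is shut. The chamber is open, with the pawl at (320,193). Next, a refining look at the jar.

In the tool's units: -0.32 m / 0.8 = -0.4, -0.05 m / 0.8 = -0.0625.

creep_tool(
  steps=[
    [[-0.0688, -0.0125, 0, 0, 0, 0, 0], [-0.1375, -0.025, 0, 0, 0, 0, 1], [-0.2125, -0.0375, 0, 0, 0, 0, 1], [-0.2875, -0.05, 0.0125, 0, 0, 0, 1], [-0.35, -0.0625, 0.025, 0, 0, 0, 1], [-0.4, -0.0625, 0.025, 0, 0, 0, 1], [-0.4, -0.0625, 0.025, 0, 0, 0, 1], [-0.4, -0.0625, 0.025, 0, 0, 0, 1]],
  ],
)

```text
time_s: 8.72
eef_pos: [0.4351, -0.2448, 0.2469]
eef_rot: [-0.001, 0.74, 0.672, 0.0]
wrist_force: [0.1, 0.5, -0.7]
opening: 1.0
grasp_force: 0.0
```

Run:
```python
from h import *
where()
g=lambda i:cv2.LUT(i,(255*(np.arange(256)/255)**.6).astype('uint8'))
c=cam("wrist");i=optics.camera("wrist");cv2.imwrite("pics/w3.png",cv2.resize(g(i),(800,600)))
for P in([.4405,-.187,.092],[.5768,-.1833,.12],[.4964,-.312,.085]):print(P,(proj(c,P)[0]/.64).round())
np.save("w3.npy",c,allow_pickle=True)
```

```text
lock-frame tcp [-0.0522 -0.3694  0.2469] F [ 0.1  0.5 -0.7] 8.725
[0.4405, -0.187, 0.092] [392. 188.]
[0.5768, -0.1833, 0.12] [635. 160.]
[0.4964, -0.312, 0.085] [489. 362.]
```

View pics/w3.png

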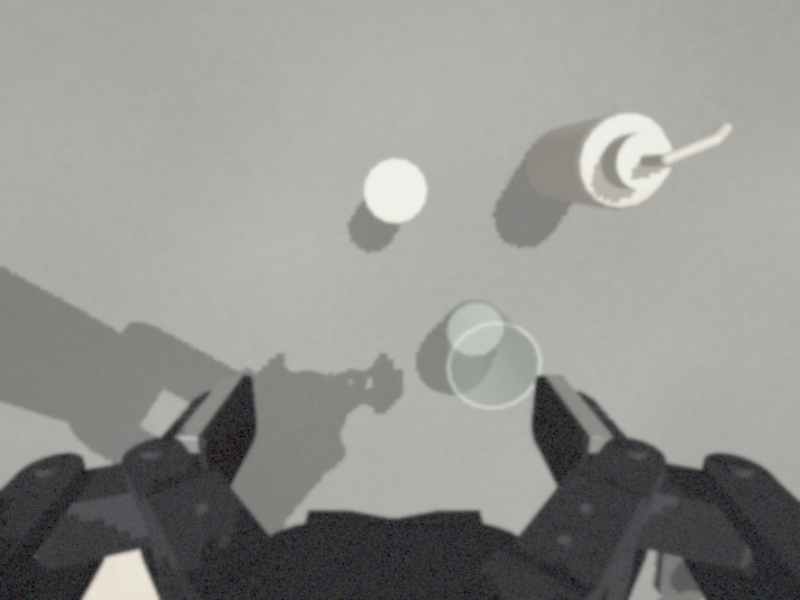

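Wrist view: jar cap centre at (395,190), about 2 mm off the estimate, so the jar is at about (0.4427, −0.1886). The beaker (495,365) and bottle (625,160) are clear of the grasp.

Run:
```python
from h import *
to([.4427,-.1886,.15],[.4427,-.1886,.057],lock=False)
```

```text
rotvec [-0.0002 -0.0009  0.0023]
[0.4427, -0.1886, 0.15] world [ 0.4427 -0.1886  0.15  ] shift [0.0564 0.0023 0.0971]
[0.4427, -0.1886, 0.057] world [ 0.4427 -0.1886  0.057 ] shift [0.0563 0.0023 0.1901]
```

In the tool's units: 0.19 m / 0.8 = 0.2375, 0.18 m / 0.8 = 0.225.

creep_tool(
  steps=[
    [[0.0375, 0.0013, 0.0375, 0, 0, 0, 1], [0.0704, 0.0029, 0.0875, 0, 0, 0, 1], [0.0704, 0.0029, 0.1375, 0, 0, 0, 1], [0.0704, 0.0029, 0.1875, 0, 0, 0, 1], [0.0704, 0.0029, 0.225, 0, 0, 0, 1], [0.0704, 0.0029, 0.2375, 0, 0, 0, 1], [0.0704, 0.0029, 0.2375, 0, 0, 0, 1]],
  ],
)

```text
time_s: 9.65
eef_pos: [0.4424, -0.1896, 0.0574]
eef_rot: [-0.0, 0.74, 0.672, -0.0]
wrist_force: [0.5, -0.5, 0.2]
opening: 0.998
grasp_force: 0.0
```

creep_tool(
  steps=[
    [[0, 0, 0, 0, 0, 0, 0], [0, 0, 0, 0, 0, 0, 0], [0, 0, 0, 0, 0, 0, 0], [0, 0, 0, 0, 0, 0, 0], [0, 0, 0, 0, 0, 0, 0], [0, 0, 0, 0, 0, 0, 0]],
  ],
)

```text
time_s: 10.4
eef_pos: [0.4427, -0.1911, 0.0585]
eef_rot: [0.001, 0.741, 0.672, 0.0]
wrist_force: [-2.0, 0.1, 6.1]
opening: 0.452
grasp_force: 59.5
```

In the tool's units: -0.18 m / 0.8 = -0.225, -0.12 m / 0.8 = -0.15.

creep_tool(
  steps=[
    [[0, 0, -0.025, 0, 0, 0, 0], [0, 0, -0.075, 0, 0, 0, 0], [0, 0, -0.15, 0, 0, 0, 0], [0, 0, -0.225, 0, 0, 0, 0], [0, 0, -0.225, 0, 0, 0, 0], [0, 0, -0.225, 0, 0, 0, 0]],
  ],
)

```text
time_s: 11.15
eef_pos: [0.4418, -0.1903, 0.2369]
eef_rot: [-0.0, 0.741, 0.672, -0.0]
wrist_force: [0.2, 0.1, -1.2]
opening: 0.451
grasp_force: 60.4
```

Run:
```python
from h import *
where()
i=optics.camera("side");cv2.imwrite("pics/s2.png",cv2.resize(i[60:300,100:420],(800,600)))
to([0,0,.24],[0,0,.125],[0,0,.107])
```

```text
lock-frame tcp [-0.0508 -0.3145  0.2369] F [ 0.2  0.1 -1.2] 11.15
rotvec [-0.0021 -0.0013 -0.0002]
[0, 0, 0.24] world [0.523  0.1178 0.24  ] shift [ 0.3142  0.0512 -0.0038]
[0, 0, 0.125] world [0.523  0.1178 0.125 ] shift [0.3141 0.0514 0.1112]
[0, 0, 0.107] world [0.523  0.1178 0.107 ] shift [0.314  0.0515 0.1292]
```

View pics/s2.png

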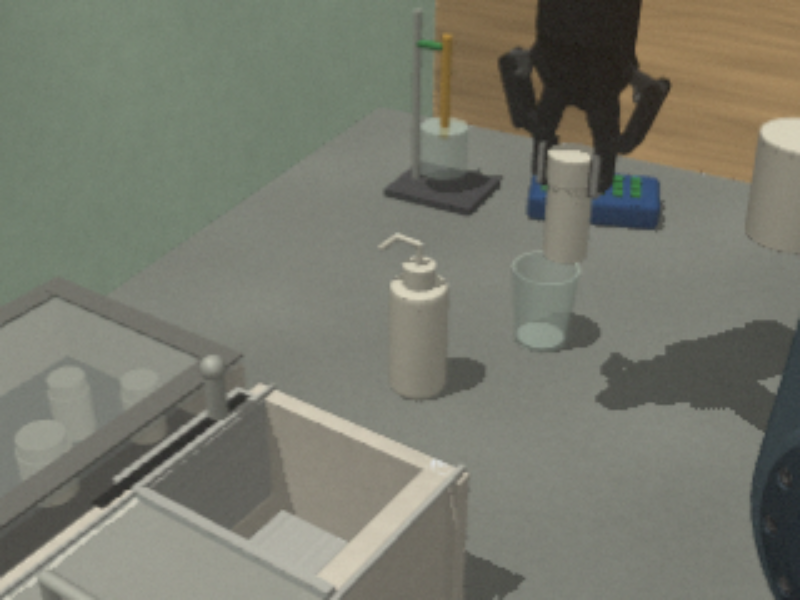

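Side view: the jar is held upright at its cap (570,200), and the beaker and bottle stand undisturbed. I'll carry it over the chamber and lower it.

In the tool's units: 0.3125 m / 0.8 = 0.3906, 0.115 m / 0.8 = 0.1438.

creep_tool(
  steps=[
    [[0.0625, 0.0125, 0, 0, 0, 0, 0], [0.1375, 0.025, 0, 0, 0, 0, 0], [0.2125, 0.0375, 0, 0, 0, 0, 0], [0.2875, 0.05, 0, 0, 0, 0, 0], [0.35, 0.0575, 0, 0, 0, 0, 0], [0.3906, 0.064, 0, 0, 0, 0, 0], [0.3906, 0.064, 0, 0, 0, 0, 0], [0.3906, 0.064, 0.0625, 0, 0, 0, 0], [0.3906, 0.064, 0.125, 0, 0, 0, 0], [0.3906, 0.064, 0.1438, 0, 0, 0, 0]],
  ],
)

```text
time_s: 12.45
eef_pos: [0.52, 0.1145, 0.1178]
eef_rot: [-0.003, 0.741, 0.671, -0.003]
wrist_force: [-0.2, 0.3, -0.4]
opening: 0.449
grasp_force: 60.5
```

creep_tool(
  steps=[
    [[0, 0, 0, 0, 0, 0, 0], [0, 0, 0.0063, 0, 0, 0, 0], [0, 0, 0.0125, 0, 0, 0, 0], [0, 0, 0.015, 0, 0, 0, 0], [0, 0, 0.015, 0, 0, 0, 0]],
  ],
)

```text
time_s: 13.08
eef_pos: [0.5237, 0.1156, 0.1105]
eef_rot: [0.0, 0.741, 0.672, 0.0]
wrist_force: [-0.1, -0.4, -0.8]
opening: 0.455
grasp_force: 60.5
```

```bash
python3 -c "
from h import *
where()
to([0,-.0015,.1])"
```

```text
lock-frame tcp [ 0.0009 -0.0021  0.1105] F [-0.1 -0.4 -0.8] 13.075
rotvec [ 0.0003 -0.      0.0002]
[0, -0.0015, 0.1] world [0.5229 0.1163 0.1   ] shift [ 0.0006 -0.0009  0.0105]
```

In the tool's units: 0.016 m / 0.8 = 0.02, 0.012 m / 0.8 = 0.015.

creep_tool(
  steps=[
    [[0.0008, -0.0011, 0.005, 0, 0, 0, 0], [0.0008, -0.0011, 0.01, 0, 0, 0, 0], [0.0008, -0.0011, 0.015, 0, 0, 0, 0], [0.0008, -0.0011, 0.02, 0, 0, 0, 0]],
  ],
)

```text
time_s: 13.58
eef_pos: [0.5238, 0.1162, 0.0958]
eef_rot: [0.001, 0.741, 0.672, 0.001]
wrist_force: [-2.3, 0.4, 8.6]
opening: 0.451
grasp_force: 61.1
```

creep_tool(
  steps=[
    [[0, 0, 0.0038, 0, 0, 0, 0], [0, 0, 0.0075, 0, 0, 0, 0], [0, 0, 0.0075, 0, 0, 0, 0]],
  ],
)

```text
time_s: 13.95
eef_pos: [0.5238, 0.1162, 0.0895]
eef_rot: [0.001, 0.741, 0.672, 0.001]
wrist_force: [-1.5, -0.8, 8.2]
opening: 0.45
grasp_force: 61.1
```

creep_tool(
  steps=[
    [[0, 0, 0.0025, 0, 0, 0, 0], [0, 0, 0.0038, 0, 0, 0, 0], [0, 0, 0.0038, 0, 0, 0, 0]],
  ],
)

```text
time_s: 14.32
eef_pos: [0.5239, 0.1163, 0.0874]
eef_rot: [0.001, 0.741, 0.672, 0.001]
wrist_force: [-4.4, -0.8, 13.4]
opening: 0.451
grasp_force: 61.8
```

In the tool's units: 0.003 m / 0.8 = 0.0038, 0.002 m / 0.8 = 0.0025.

creep_tool(
  steps=[
    [[0, 0, 0.0025, 0, 0, 0, 0], [0, 0, 0.0038, 0, 0, 0, 0], [0, 0, 0.0038, 0, 0, 0, 0]],
  ],
)

```text
time_s: 14.7
eef_pos: [0.5243, 0.1164, 0.0871]
eef_rot: [0.001, 0.741, 0.672, 0.001]
wrist_force: [-13.3, -0.9, 36.3]
opening: 0.455
grasp_force: 64.2
```

creep_tool(
  steps=[
    [[0, 0, -0.0038, 0, 0, 0, 0], [0, 0, -0.0075, 0, 0, 0, 0], [0, 0, -0.01, 0, 0, 0, 0], [0, 0, -0.01, 0, 0, 0, 0]],
  ],
)

```text
time_s: 15.2
eef_pos: [0.5238, 0.1162, 0.0919]
eef_rot: [0.001, 0.741, 0.672, 0.001]
wrist_force: [-2.4, -0.9, 8.1]
opening: 0.452
grasp_force: 61.1
```

creep_tool(
  steps=[
    [[0, 0, -0.0025, 0, 0, 0, 0], [0, 0, -0.0038, 0, 0, 0, 0], [0, 0, -0.0038, 0, 0, 0, 0]],
  ],
)

```text
time_s: 15.58
eef_pos: [0.5234, 0.1162, 0.0937]
eef_rot: [0.0, 0.741, 0.672, 0.001]
wrist_force: [0.7, -0.1, 3.4]
opening: 0.45
grasp_force: 60.6
```

In the tool's units: -0.001 m / 0.8 = -0.0013, -0.0005 m / 0.8 = -0.0006.

creep_tool(
  steps=[
    [[0, 0, -0.0006, 0, 0, 0, 0], [0, 0, -0.0013, 0, 0, 0, 0], [0, 0, -0.0013, 0, 0, 0, 0]],
  ],
)

```text
time_s: 15.95
eef_pos: [0.5224, 0.1162, 0.094]
eef_rot: [-0.0, 0.741, 0.672, -0.0]
wrist_force: [1.3, -0.7, 0.5]
opening: 0.454
grasp_force: 60.5
```

creep_tool(
  steps=[
    [[0, 0, 0, 0, 0, 0, 0.52], [0, 0, 0, 0, 0, 0, 0.6], [0, 0, 0, 0, 0, 0, 0.65], [0, 0, 0, 0, 0, 0, 0.65], [0, 0, 0, 0, 0, 0, 0.65]],
  ],
)

```text
time_s: 16.58
eef_pos: [0.5228, 0.1162, 0.0943]
eef_rot: [-0.0, 0.741, 0.672, 0.0]
wrist_force: [-0.7, -0.2, 0.7]
opening: 0.648
grasp_force: 0.0
```

Released with no residual force. I'll retract straight up, then back toward −y, and look.

In the tool's units: -0.18 m / 0.8 = -0.225, -0.12 m / 0.8 = -0.15.

creep_tool(
  steps=[
    [[0, 0, -0.025, 0, 0, 0, 0.65], [0, 0, -0.075, 0, 0, 0, 0.65], [0, 0, -0.15, 0, 0, 0, 0.65], [0, 0, -0.225, 0, 0, 0, 0.65], [-0.0625, 0, -0.225, 0, 0, 0, 0.65], [-0.0625, 0, -0.225, 0, 0, 0, 0.65], [-0.0625, 0, -0.225, 0, 0, 0, 0.65]],
  ],
)

```text
time_s: 17.45
eef_pos: [0.5176, 0.0665, 0.2739]
eef_rot: [-0.0, 0.741, 0.671, -0.0]
wrist_force: [0.0, -0.4, 0.5]
opening: 0.648
grasp_force: 0.0
```

Run:
```python
from h import *
where()
g=lambda i:cv2.LUT(i,(255*(np.arange(256)/255)**.6).astype('uint8'))
c=cam("wrist");i=optics.camera("wrist");cv2.imwrite("pics/w4.png",cv2.resize(g(i),(800,600)))
s=g(optics.camera("side"));crop(s,60,150,280,210,2.85,"pics/s4.png")
f=frame(*L)
for d in(0,15,21):print(d,[(proj(c,f(np.array(P)/1000.))[0]/.64).round() for P in([-43,-43,50-d],[43,-43,50-d],[43,43,50-d],[-43,43,50-d],[0,0,142-d],[20,0,142-d])])
print((proj(c,f([.088,-.03,.1725]))[0]/.64).round())
```

```text
lock-frame tcp [-0.0003 -0.0516  0.2739] F [ 0.  -0.4  0.5] 17.45
0 [array([339., 249.]), array([448., 249.]), array([451., 134.]), array([335., 135.]), array([393., 201.]), array([428., 201.])]
15 [array([341., 246.]), array([446., 246.]), array([449., 136.]), array([337., 136.]), array([393., 200.]), array([426., 200.])]
21 [array([342., 245.]), array([445., 245.]), array([448., 136.]), array([338., 137.]), array([393., 199.]), array([425., 199.])]
[559. 262.]
```

View pics/w4.png

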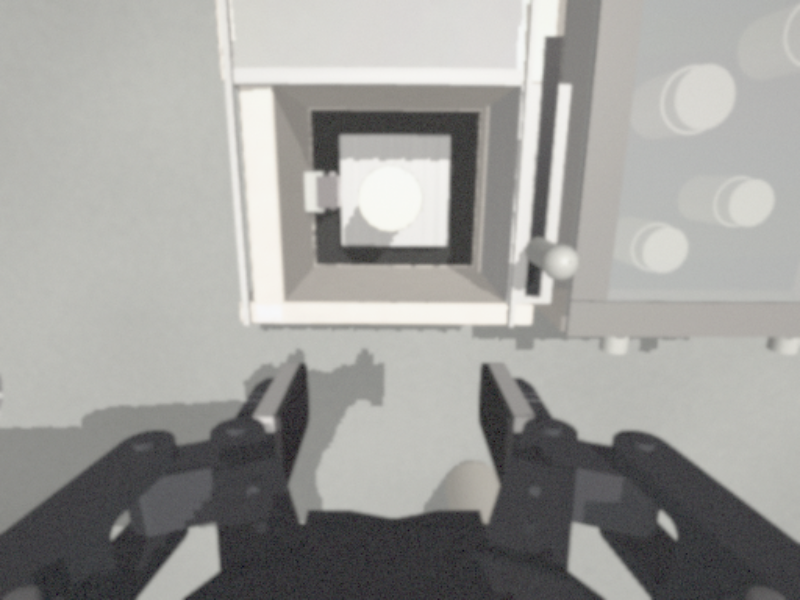

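View pics/s4.png

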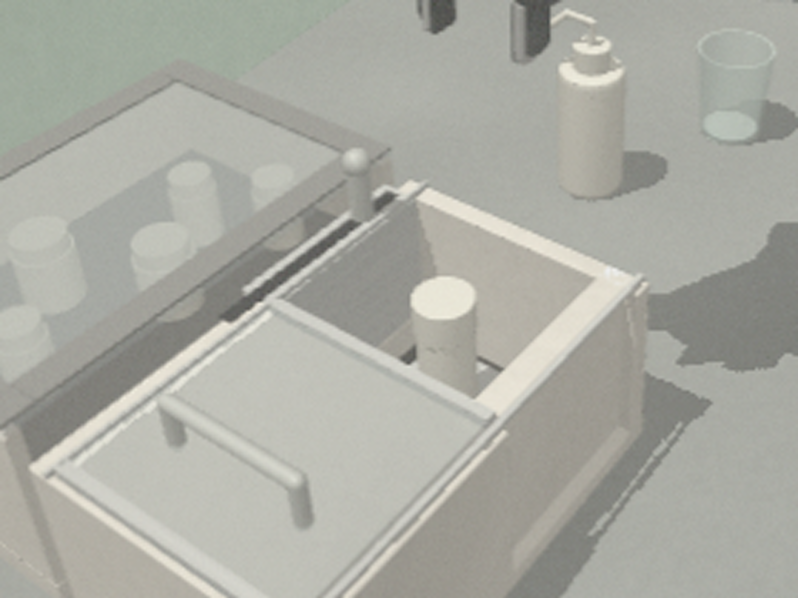

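Wrist view: jar cap centre at (390,198), predicted (393,200) for the platform centre. The post at (560,262) is shut. Side view: the hatch is fully open and the cap centre is at (444,298). I'll check the cap height against latched and unlatched before handing in.

Run:
```python
from h import *
D=cam("side")
for z in(.127,.142):print(z,(2.85*(proj(D,frame(*L)([-.002,.001,z]))[0]-[60,150])).round())
```

```text
0.127 [441. 295.]
0.142 [440. 276.]
```

The height matches the latched platform: observed row 298, against 295 predicted for latched and 276 for unlatched.

```bash
python3 -c "
from bench import ctrl, optics, job
print(job.hand_in())"
```

```text
the job is handed in; nothing more can be done
None
```

The job is handed in at about 17.5 s: the inner door was felt shut against its stop, the hatch was then pushed fully open, and the jar was left about 2 mm from the platform's centre with the platform latched down, the gripper clear and the other glassware untouched.

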